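Run a hub disc under the inspection light

ROBOT

A 7-joint arm with a two-finger parallel gripper is mounted at the origin on the work surface. World frame = base frame: x ahead of the robot, y to its left, z up, the work surface at z = 0. Lengths are in m, angles in rad, forces in N, time in s.
With the tool pointing down it reaches from about 0.425 to 0.875 m from the base axis. Payload 4.7 kg.
Tool frame: the origin (TCP) lies midway between the tips of the shut fingers; the grasp point (between the pads) lies 19 mm behind it; z points along the fingers, y is the line along which they close (so a half turn about z gives the same grasp; the last joint's range is limited). The gripper opens to 87 mm and grips with 3 to 60 N. Pads are 19 mm wide; open, the fingers measure 117 mm over their backs; the gripper's body (75 mm by 190 mm) begins 51 mm behind the grasp point.
Start: joints at [-1.143, 0.321, -0.07, 1.45, 0.023, 1.371, -0.057], TCP at [0.261, 0.595, 0.185] pointing down, gripper open.
Joint ranges: [-2.86, 2.86], [-0.3, 2.09], [-1.38, 1.24], [0.06, 2.45], [-1.56, 4.7], [0.09, 2.05], [-2.69, 2.69]. Speed limits (rad/s): [2.57, 2.57, 3.14, 3.14, 3.14, 3.14, 3.14].

INTERFACE

Orientations are given as a rotation vector (axis times angle).
In Python, from bench import ctrl, imaging, readout, close_job gives the robot as it stands (ctrl), with the cameras (imaging), the readings (readout) and the job as plain functions.
- The arm moves only by the shell command python3 inch.py 'ROWS' [FORCE]. ROWS is a JSON list that holds a single list of rows (three levels of brackets), with 1 to 20 rows, each of 5 numbers: dx, dy, dz in fractions of the full range, 1 being 0.75 m, then a turn about the tool's z in shares of pi/2 rad (1.0 is pi/2 rad), then the opening from 0.0 (shut) to 1.0 (fully open); each row is the pose to reach, as a shift and turn from the pose commanded when the command began, along the tool's axes at that moment; what a row does not reach only later rows make up. A row lasts 1/10 s, in which the tool goes at most 0.05 m and 0.15 rad, less where a joint would pass 70% of its speed; a pose out of reach is approached as far as the arm can. The fingers move at their own pace and stop on an object; FORCE is the grip in N (left out, the last holds). Time passes only in rows, so rows that do not move let the fingers close. It prints the time, the measured TCP pose, the force, the opening and the grip force at its end. No shift or turn number may pass 1 either way. Input that does not fit is refused with a message, and nothing moves.
- readout.get_state(): the state, without advancing time (a new reading comes with each control period).
- imaging.get_image(name): name is "scene" or "top" or "wrist"; returns the picture (384x512x3 uint8, red, green, blue); there is no depth.
- imaging.camera_model(name): a dict with "vertical_fov" (degrees; the focal length in pixels is half the picture's height over the tangent of half this angle, whatever the lens; pixels are square), "cx", "cy" (the principal point, pixels), "k1" (the pictures are not rectified: a ray, as slopes to the right and down, at radius r is drawn at 1 + k1 r^2 times it, then the intrinsics apply), "rvec" (rotation vector, rad) and "tvec" (3), from world to camera coordinates, as OpenCV has them; the wrist camera has in their place "hand_eye" (4x4, takes a point from camera to tool coordinates, whose origin is the TCP and whose axes are the flange's). Camera axes: x right, y down, z forward; pixel columns grow to the right and rows downward; lengths in m; the calibration is good to about 2 mm. A picture is of the moment at which its call begins: read the wrist's pose just before it. camera_model takes no time and is no camera call.
- close_job(): hands the job in; it is judged then, once.
The state is a dict: "time": time; "joint_positions": joint angles; "qd": joint speeds; "joint_torque": joint torques, N m; "position": TCP position; "tool_rot": TCP orientation; "ft_force": force on the tool from outside, world axes, zero at the start; "torque": the same for the moment, N m; "grip_width": opening from 0.0 (shut) to 1.0 (fully open); "grip_force": force on a finger pad.
Only numpy, scipy, OpenCV 4.12 (cv2) and the standard library are available. Lean on these libraries where they do the work, as an engineer would, in place of code of your own. Each camera call takes 0.05 s, during which the arm holds its last target. There are 200 camera calls.

TASK

Lay the disc with the blue hub flat in the round pocket of the grey carrier. Then take the carrier by its green grip plate and slide it nose first between the guide rails and under the light hood until it rests against the orange stop, meeting the stop gently. Let go and leave it there, and do not disturb the grey-hubbed discs or the lens cap.

Things in the scene. Friction and masses are not known exactly. Their poses are not given: they have to be found in the camera images.
- station: Fixed white plate, top face (deck) at z = 20 mm, x -195 to +85, y -270 to +330 mm; rails, hood and mast are mounted on it. Origin: on the table (z = 0) on the lane's centre line; axes as the world's but for a yaw of up to 0.1 rad. The lane runs along its -y axis at x = 0. Discs lie in a yellow-taped strip at x -182 to -94 mm.
- lane_mouth (a point): On the deck, lane centre line, station y = -20 mm: start of the straight part of two aluminium guide rails, 14 mm high, 12 thick, 90 mm apart inside (carrier: 84), running to y = -200 mm. Ahead of it (+y) they flare over 42 mm to about 120 mm apart. Axes are the station's.
- hood (a point): On the deck under the middle of the black light hood, station y = -100 mm. The hood spans 110 mm along the lane (y -45 to -155) and 150 across; underside 42 mm above the deck, top 64 (blue light strips 3 more), a 50 x 50 mm viewing window in its middle. Axes are the station's.
- mast (a point): Foot, on the deck, of a dark 30 mm square mast, 300 mm tall, at station x = 50, y = -245 mm, beyond the lane's end; its camera and light bar reach to station x = -50, y = -190 mm, over 180 mm above the deck.
- stop: Fixed orange stop block on the deck at the lane's far end, 60 wide (x), 50 long, 26 mm high, dark thumbscrew on top; its place along the lane varies by 40 mm between runs. Origin: foot of its contact face on the lane's centre line, on the deck; the face looks along its +y axis to the oncoming carrier; axes are the station's.
- carrier: Loose grey sled on the deck at the lane's open (+y) end, 84 wide (x), 190 long (y), 12 mm thick, 0.2 to 0.4 kg, slides on its flat underside. Origin: centre of the underside. Nose: the -y end; yaw within 0.15 rad of the station's at the start. Round pocket, 66 mm across, 5 deep, at y = -45 mm; upright green grip plate at y = +75 mm.
- pocket (a point): Centre of the floor of the carrier's pocket, 7 mm above the carrier's underside; axes are the carrier's.
- nose (a point): Middle of the lower nose edge of the carrier (carrier y = -95 mm, at its underside); this end meets the stop.
- grip (a point): On the green grip plate, its middle in x and y (carrier y = +75 mm), 45 mm above the carrier's underside; axes are the carrier's. The plate is 40 mm wide (x), 12 thick (y), and reaches from 12 to 62 mm above the underside.
- blue_disc: Steel disc 60 mm across and 8 mm thick with a central blue hub 26 mm across rising 18 mm above it (26 mm in all), 0.15 kg, lying flat on the deck in the staging strip. Origin: centre of its underside, z axis up through the hub.
- grey_disc_1: Like blue_disc but with a grey hub; bystander in the staging strip.
- grey_disc_2: Like blue_disc but with a grey hub; bystander in the staging strip.
- lens_cap: Small black round cap, 36 mm across, 12 mm high, bystander on the deck. Origin: centre of its underside.

How it is judged:
On the way:
1. the blue-hubbed disc lies flat in the carrier's pocket, let go (horizontal distance between blue_disc and pocket below 0.006 m and z of blue_disc in the frame of pocket below 0.002 m and angle between blue_disc's own z axis and vertical below 0.06 rad and contact force between the fingers and blue_disc below 0.1 N), for 0.2 s.
At the end, for the whole second after the job is handed in: The carrier lies flat on the deck between the guide rails with its nose within 3 mm of the orange stop, in line with the lane (0.06 rad, 6 mm sideways); the blue-hubbed disc lies flat in its pocket (within 6 mm of the pocket's centre, 2 mm of its floor, tilt under 0.06 rad); both at rest (y of nose in the frame of stop between -0.003 and 0.003 m and x of nose in the frame of stop between -0.006 and 0.006 m and z of nose in the frame of stop below 0.003 m and angle between the y axis of carrier and the y axis of station, either way round below 0.06 rad and angle between carrier's own z axis and vertical below 0.03 rad and horizontal distance between blue_disc and pocket below 0.006 m and z of blue_disc in the frame of pocket below 0.002 m and angle between blue_disc's own z axis and vertical below 0.06 rad and linear speed of each of carrier, blue_disc below 0.01 m/s); the robot touches nothing.
It fails at once if the carrier is rammed into the stop (over 40 N) (contact force between carrier and stop above 40 N).
It fails at once if a grey-hubbed disc or the lens cap is moved by more than 20 mm (distance of any of grey_disc_1, grey_disc_2, lens_cap from where it was at the start of the episode above 0.02 m).
It also fails if it takes over 56 s, if anything falls off the work surface, if the arm or the gripper's body presses on something with over 40 N, if the wrist force passes 120 N, or if a joint passes its speed limit or range.

## Working session

There is one attempt and no reset: what is moved stays moved. The work goes in short steps, Python scripts to look and compute and a shell command to move; the robot and the scene stay as the last step left them, time stands still between calls to the robot, and variables do not carry over. Pictures are saved under pics/ and viewed, at most 10 in all, crops included, and the job is handed in when it is done.

```bash
ls; mkdir -p pics
python3 - <<'E'
from bench import ctrl, imaging, readout, close_job
import cv2,numpy as np
for n in ("scene","top"):
    im=imaging.get_image(n); cv2.imwrite(f"pics/{n}0.png",im[:,:,::-1])
    m=imaging.camera_model(n);print(n,m)
    R=cv2.Rodrigues(np.array(m["rvec"],float))[0];print(-R.T@np.array(m["tvec"]))
print(imaging.camera_model("wrist"));s=readout.get_state();print(s)
E
```

```text
bench.py
inch.py
pics
scene {'vertical_fov': 54.62817846526517, 'cx': 257.2633734150052, 'cy': 190.15200276860776, 'k1': -0.07536662844383847, 'rvec': array([ 1.48884368,  2.05064395, -0.87564258]), 'tvec': array([ 0.17862386, -0.30378496,  1.3329562 ])}
[1.16743576 0.19735132 0.70647733]
top {'vertical_fov': 54.35563943624442, 'cx': 264.8652273447545, 'cy': 188.8952965923147, 'k1': -0.038035120645422395, 'rvec': array([ 2.20600667, -2.14524564,  0.09667917]), 'tvec': array([-0.03519462,  0.55041049,  0.78459942])}
[ 0.47931918 -0.02092299  0.83042277]
{'vertical_fov': 71.54631572588418, 'cx': 252.41037696520954, 'cy': 187.6879304293168, 'k1': 0.01239013445937045, 'hand_eye': array([[-7.53037934e-04, -9.59715649e-01, -2.80972073e-01,
         7.73192967e-02],
       [ 9.99999694e-01, -6.62734902e-04, -4.16413793e-04,
        -5.94240679e-04],
       [ 2.13428834e-04, -2.80972301e-01,  9.59715854e-01,
        -1.99055335e-01],
       [ 0.00000000e+00,  0.00000000e+00,  0.00000000e+00,
         1.00000000e+00]])}
{'time': 0.1, 'joint_positions': array([-1.14288579,  0.32175527, -0.07009995,  1.45159422,  0.02260503,
        1.37078769, -0.05690569]), 'qd': array([ 0.00042893, -0.00162422, -0.00250793, -0.00293846, -0.00064158,
        0.00017643, -0.00081001]), 'joint_torque': array([ 1.87706896e-04, -4.92572808e+01, -4.05569477e-01, -3.13401675e+01,
       -6.42823800e-02,  3.94723972e-02,  5.46696845e-05]), 'position': array([0.26117455, 0.59459028, 0.18404622]), 'tool_rot': array([-6.45269714e-01, -3.07433608e+00,  2.72798442e-03]), 'ft_force': array([0.166319  , 0.15119655, 0.17219724]), 'torque': array([-0.00163693, -0.01939724, -0.00295651]), 'grip_force': 0.0, 'grip_width': 0.9989035791024998}
```

View pics/scene0.png

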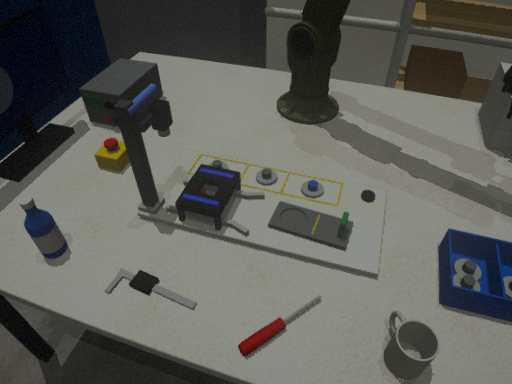

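View pics/top0.png

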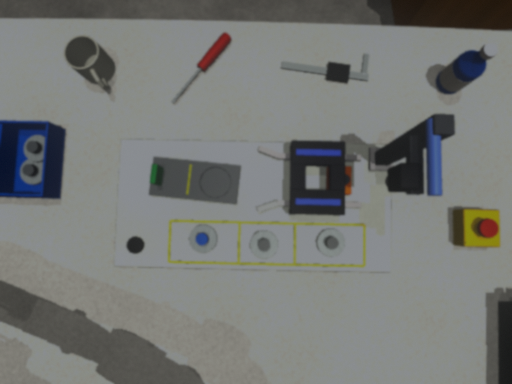

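The top view shows the blue hub at (203,239), and the carrier at (195,180) with its green grip at (156,174) and pocket at (216,182). The hood is at (318,178), the stop is orange near (348,180), and the lens cap is at (135,245). Next I'll measure these.

```bash
cat > h.py <<'E'
from bench import ctrl, imaging, readout, close_job
import cv2,numpy as np
from scipy.spatial.transform import Rotation as Ro
def tool():
    s=readout.get_state(); return Ro.from_rotvec(s["tool_rot"]).as_matrix(),np.array(s["position"])
class Cam:
    def __init__(c,n,grab=True):
        c.n=n; m=imaging.camera_model(n); f=192/np.tan(np.radians(m["vertical_fov"])/2)
        c.K=np.array([[f,0,m["cx"]],[0,f,m["cy"]],[0,0,1]]); c.d=np.array([m["k1"],0,0,0.])
        if n=="wrist":
            R,p=tool(); H=np.array(m["hand_eye"]); c.R=R@H[:3,:3]; c.o=R@H[:3,3]+p
        else:
            c.R=cv2.Rodrigues(np.array(m["rvec"],float))[0].T; c.o=-c.R@np.array(m["tvec"])
        if grab:
            c.im=imaging.get_image(n)[:,:,::-1].copy(); c.hsv=cv2.cvtColor(c.im,cv2.COLOR_BGR2HSV)
    def pt(c,uv,z):
        u=cv2.undistortPoints(np.float64(uv).reshape(-1,1,2),c.K,c.d)[:,0]
        r=np.c_[u,np.ones(len(u))]@c.R.T
        return c.o+r*((z-c.o[2])/r[:,2])[:,None]
    def proj(c,P):
        return cv2.projectPoints(np.float64(P).reshape(-1,1,3),cv2.Rodrigues(c.R.T)[0],-c.R.T@c.o,c.K,c.d)[0][:,0]
    def mask(c,lo,hi,box=None):
        m=cv2.inRange(c.hsv,lo,hi)
        if box: 
            k=np.zeros_like(m); x0,y0,x1,y1=box; k[y0:y1,x0:x1]=1; m=m*k
        return m
    def big(c,m): return max(cv2.findContours(m,cv2.RETR_EXTERNAL,cv2.CHAIN_APPROX_NONE)[0],key=cv2.contourArea)
def cen(k): M=cv2.moments(k); return [M["m10"]/M["m00"],M["m01"]/M["m00"]]
E
python3 - <<'E'
from h import *
np.set_printoptions(precision=4,suppress=True)
c=Cam("top")
b=c.big(c.mask((100,120,60),(130,255,255),(185,220,225,260)));print("hub",cv2.contourArea(b),c.pt(cen(b),.046))
g=c.big(c.mask((45,100,30),(90,255,255),(140,150,175,200)));r=cv2.minAreaRect(g);print("green",r)
print("grip",c.pt(cv2.boxPoints(r),.082),c.pt(r[0],.082))
y=c.mask((22,90,80),(35,255,255),(160,210,380,275));q=cv2.minAreaRect(cv2.findNonZero(y));P=c.pt(cv2.boxPoints(q),.02);print("tape",P)
o=c.mask((5,120,60),(18,255,255),(335,150,370,210));k=c.big(o);print("stop",cv2.boundingRect(k),c.pt(cv2.boxPoints(cv2.minAreaRect(k)),.046))
# carrier: grey vs white
v=c.mask((0,0,40),(180,90,150),(145,145,250,215))
k=c.big(cv2.morphologyEx(v,cv2.MORPH_CLOSE,np.ones((9,9))));r=cv2.minAreaRect(k);P=c.pt(cv2.boxPoints(r),.032);print("carrier",r,P,P.mean(0))
print([np.linalg.norm(P[i]-P[i-1]) for i in range(4)])
big=cv2.resize(c.im[130:275,110:270],None,fx=5,fy=4.1);
cv2.imwrite("pics/t1.png",cv2.resize(c.im[135:275,110:400],None,fx=2.75,fy=2.75))
for n in ((135,245),):
    l=c.big(c.mask((0,0,0),(180,255,40),(120,230,150,260)));print("cap",c.pt(cen(l),.032))
E
```

```text
hub 95.0 [[0.4418 0.1093 0.046 ]]
green ((153.87692260742188, 173.484619140625), (5.581562519073486, 19.101348876953125), 7.125016689300537)
grip [[0.5523 0.2124 0.082 ]
 [0.591  0.2098 0.082 ]
 [0.5899 0.1984 0.082 ]
 [0.5512 0.2011 0.082 ]] [[0.5711 0.2054 0.082 ]]
tape [[ 0.3869  0.1844  0.02  ]
 [ 0.4793  0.1869  0.02  ]
 [ 0.4821 -0.2388  0.02  ]
 [ 0.3896 -0.2375  0.02  ]]
stop (344, 181, 7, 14) [[ 0.5707 -0.1866  0.046 ]
 [ 0.5711 -0.1993  0.046 ]
 [ 0.5435 -0.1996  0.046 ]
 [ 0.5431 -0.1869  0.046 ]]
carrier ((197.0, 179.5), (69.0, 104.0), 90.0) [[0.639  0.2435 0.032 ]
 [0.645  0.0172 0.032 ]
 [0.4959 0.0125 0.032 ]
 [0.4895 0.2349 0.032 ]] [0.5673 0.127  0.032 ]
[np.float64(0.1498359055840249), np.float64(0.22635757508480475), np.float64(0.14923651355051148), np.float64(0.22255813960934254)]
cap [[0.4234 0.2531 0.032 ]]
```

View pics/t1.png

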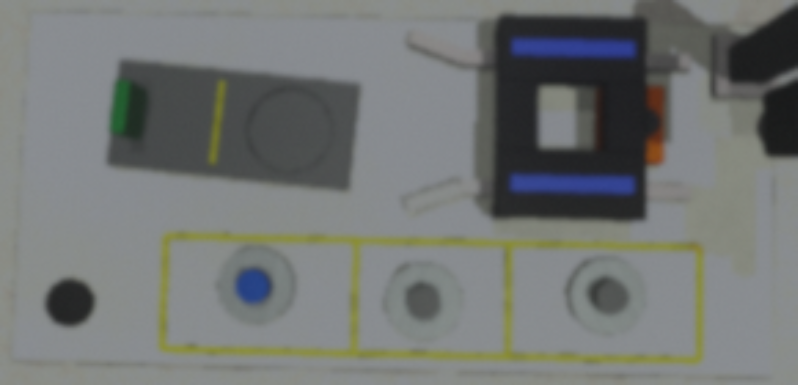

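The enlarged top view shows the carrier corners at crop (122,60), (360,84), (349,190) and (108,165), and the pocket at (290,130). The stop's near edge is visible through the hood window at crop x≈600. I'll segment the carrier better and locate the stop and rails.

Run:
```python
from h import *
np.set_printoptions(precision=4,suppress=True)
c=Cam("top",False);c.im=cv2.imread("pics/top0.png");gr=cv2.cvtColor(c.im,cv2.COLOR_BGR2GRAY)
sub=gr[150:212,142:250];t,m=cv2.threshold(sub,0,255,cv2.THRESH_BINARY_INV+cv2.THRESH_OTSU)
m=cv2.morphologyEx(m,cv2.MORPH_CLOSE,np.ones((5,5)))
k=max(cv2.findContours(m,cv2.RETR_EXTERNAL,cv2.CHAIN_APPROX_NONE)[0],key=cv2.contourArea)+[142,150]
r=cv2.minAreaRect(k);P=c.pt(cv2.boxPoints(r),.032)
print(t,r,P,"centre",P.mean(0),[np.linalg.norm(P[i]-P[i-1]) for i in range(4)])
a=P.mean(0)
# rails ends / stop edge row profile
for row in (172,176,185,190,194): print(row,[tuple(int(x) for x in c.im[row,x]) for x in range(322,334)])
print("stop near edge top",c.pt([[327.5,176]],.046))
```

```text
106.0 ((194.17941284179688, 179.93235778808594), (89.11066436767578, 39.067378997802734), 5.90614128112793) [[0.5308 0.2311 0.032 ]
 [0.6154 0.2271 0.032 ]
 [0.6006 0.0341 0.032 ]
 [0.5165 0.0399 0.032 ]] centre [0.5658 0.133  0.032 ] [np.float64(0.19171676883574668), np.float64(0.08470784988526506), np.float64(0.19352613575058666), np.float64(0.08421745477828844)]
172 [(68, 72, 70), (67, 71, 70), (68, 72, 71), (61, 65, 66), (47, 52, 59), (32, 37, 48), (28, 30, 41), (27, 26, 31), (30, 27, 28), (34, 32, 31), (35, 32, 32), (34, 33, 31)]
176 [(85, 92, 89), (84, 90, 88), (81, 88, 86), (74, 79, 79), (53, 57, 64), (34, 37, 49), (26, 28, 39), (26, 25, 30), (30, 29, 29), (32, 31, 30), (35, 33, 32), (36, 33, 32)]
185 [(88, 94, 92), (87, 93, 91), (83, 88, 87), (71, 76, 77), (49, 54, 60), (34, 36, 50), (27, 29, 40), (28, 27, 33), (30, 29, 30), (33, 31, 31), (35, 33, 33), (36, 35, 34)]
190 [(44, 45, 43), (44, 45, 44), (44, 45, 44), (40, 40, 40), (37, 36, 39), (34, 33, 36), (33, 32, 33), (32, 32, 32), (33, 32, 32), (34, 32, 32), (34, 32, 31), (34, 32, 32)]
194 [(37, 36, 34), (37, 35, 34), (36, 35, 33), (36, 36, 35), (36, 34, 34), (37, 35, 35), (36, 35, 34), (37, 36, 35), (35, 34, 33), (36, 36, 34), (35, 35, 34), (35, 34, 33)]
stop near edge top [[ 0.5803 -0.1515  0.046 ]]
```

```bash
cat >> h.py <<'E'
def to(x,y,z,ydir=None):
    "shift in tool axes to a world point, and turn so tool y lies along ydir (world yaw angle)"
    R,p=tool(); print("shift",np.round(R.T@(np.array([x,y,z])-p),4))
    if ydir is not None:
        w=R.T@np.array([np.cos(ydir),np.sin(ydir),0]); print("turn",round(float(np.arctan(-w[0]/w[1])),4))
E
python3 - <<'E'
from h import *
to(.4418,.1093,.185,np.pi/2+.0064)
c=Cam("top",False);c.im=cv2.imread("pics/top0.png");c.hsv=cv2.cvtColor(c.im,cv2.COLOR_BGR2HSV)
for b in ((290,140,350,165),(290,190,350,212)):
    r=cv2.minAreaRect(c.big(c.mask((105,120,60),(130,255,255),b)));print(r,c.pt(r[0],.087))
print("foot",c.pt([[326,180]],.02))
E
```

```text
shift [-3.605e-01 -3.718e-01 -2.000e-04]
turn -0.4202
((318.5, 152.5), (7.0, 45.0), 90.0) [[ 0.62226883 -0.12593329  0.087     ]]
((317.5, 201.5), (7.0, 45.0), 90.0) [[ 0.5233429  -0.12539999  0.087     ]]
foot [[ 0.57480293 -0.15267401  0.02      ]]
```

The rows are not in the units I measure in: shifts go in shares of 0.75 m and turns go in shares of pi/2 rad. I convert before sending: -0.372 m is -0.496, -0.17 m is -0.2267, -0.42 rad is -0.2674.

```bash
python3 inch.py '[[[-0.04, -0.04, 0, -0.0637, 1], [-0.0867, -0.0867, 0, -0.1273, 1], [-0.1333, -0.1333, 0, -0.191, 1], [-0.1733, -0.18, 0, -0.2674, 1], [-0.22, -0.2267, 0, -0.2674, 1], [-0.2667, -0.2733, 0, -0.2674, 1], [-0.3067, -0.32, 0, -0.2674, 1], [-0.3533, -0.3667, 0, -0.2674, 1], [-0.4, -0.4133, 0, -0.2674, 1], [-0.44, -0.4533, 0, -0.2674, 1], [-0.48, -0.496, 0, -0.2674, 1], [-0.48, -0.496, 0, -0.2674, 1], [-0.48, -0.496, 0, -0.2674, 1], [-0.48, -0.496, 0, -0.2674, 1], [-0.48, -0.496, 0, -0.2674, 1], [-0.48, -0.496, 0, -0.2674, 1]]]' 20
python3 - <<'E'
from h import *
s=readout.get_state();print(s["position"],abs(s["qd"]).max())
c=Cam("wrist");cv2.imwrite("pics/w1.png",c.im)
to(.4418,.1093,.185,np.pi/2+.0064)
print(c.proj([[.4418,.1093,.046],[.5624,.0881,.027],[.5711,.2054,.082],[.572,-.06,.02]]))
E
```

```text
time: 1.75
position: [0.4411, 0.111, 0.185]
tool_rot: [0.014, -3.141, 0.0]
ft_force: [0.4, 0.1, -0.3]
grip_width: 1.002
grip_force: 0.0
[0.44105741 0.11095325 0.18495321] 0.006537793658728301
shift [-0.0006 -0.0014 -0.0001]
turn 0.0018
[[251.60705534 172.45640657]
 [236.8898731  248.22112658]
 [324.49726407 275.97944015]
 [140.05468062 250.9959579 ]]
```

View pics/w1.png

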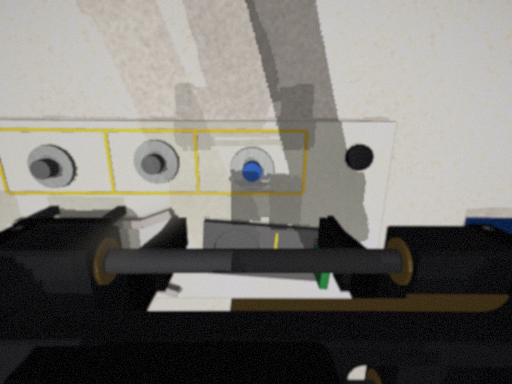

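The wrist view shows the blue hub at (252,172), within a pixel of the prediction, and the gripper hides the pocket. I'll measure the hub and go down.

Run:
```python
from h import *
c=Cam("wrist")
b=c.big(c.mask((100,120,60),(130,255,255),(230,150,275,195)));p=c.pt(cen(b),.046)[0];print("hub wrist",p,cv2.contourArea(b))
to(.4418,.1093,.032,np.pi/2+.0064)
```

```text
hub wrist [0.43995494 0.10928405 0.046     ] 257.0
shift [-0.0006 -0.0012  0.153 ]
turn 0.0014
```

Converted, 0.153 m is 0.204, 0.14 m is 0.1867.

```bash
python3 inch.py '[[[0, -0.0016, 0.0533, 0, 1], [0, -0.0016, 0.1067, 0, 1], [0, -0.0016, 0.1533, 0, 0.8], [0, -0.0016, 0.1867, 0, 0.6], [0, -0.0016, 0.204, 0, 0.5], [0, -0.0016, 0.204, 0, 0.45], [0, -0.0016, 0.204, 0, 0], [0, -0.0016, 0.204, 0, 0], [0, -0.0016, 0.204, 0, 0], [0, -0.0016, 0.204, 0, 0], [0, -0.0016, 0.204, 0, 0], [0, -0.0016, 0.204, 0, 0]]]' 25
```

```text
time: 3.05
position: [0.4416, 0.1087, 0.0323]
tool_rot: [-0.01, 3.141, 0.0]
ft_force: [-0.0, 0.1, 0.1]
grip_width: 0.171
grip_force: 0.0
```

```bash
python3 inch.py '[[[0, 0, 0, 0, 0], [0, 0, 0, 0, 0], [0, 0, 0, 0, 0]]]'
python3 - <<'E'
from h import *
c=Cam("wrist");a=cv2.resize(c.im[100:300,130:380],None,fx=1.6,fy=1.6)
d=Cam("scene");b=cv2.resize(d.im[150:230,250:350],None,fx=4,fy=4)
o=np.zeros((320,800,3),np.uint8);o[:,:400]=a;o[:,400:]=b;cv2.imwrite("pics/g1.png",o)
t=Cam("top");cv2.imwrite("pics/t2.png",t.im)
E
```

```text
time: 3.35
position: [0.4414, 0.1086, 0.032]
tool_rot: [0.01, -3.142, 0.0]
ft_force: [1.2, 0.1, 0.4]
grip_width: 0.013
grip_force: 0.0
```

View pics/g1.png

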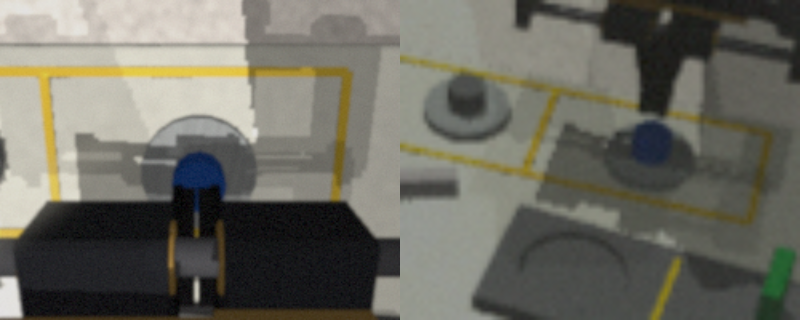

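The wrist crop shows the shut fingertips over the hub at about full-frame (253,214). The scene crop shows them at about (314,177), behind or above the hub's top, so the fingers missed it. I'll compare those pixels with the reported TCP.

Run:
```python
from h import *
np.set_printoptions(precision=4,suppress=True)
R,p=tool();print(p)
P=[p,p+[0,0,.02],[.4418,.1093,.046],[.4418,.1093,.028]]
for n in ("scene","wrist","top"): print(n,Cam(n,False).proj(P).round(1).tolist())
d=Cam("scene",True)
m=d.mask((100,120,40),(130,255,255),(290,170,340,210));k=d.big(m);print("scene hub bbox",cv2.boundingRect(k),cen(k))
x,y,w,h=cv2.boundingRect(k);print("hub top at scene if z=.046:",d.pt([[x+w/2,y+4]],.046), "centre z .037",d.pt([cen(k)],.037))
w=Cam("wrist");k=w.big(w.mask((100,120,40),(130,255,255),(200,150,300,260)));print("wrist hub bbox",cv2.boundingRect(k))
# triangulate from the first scene & top pictures
e=Cam("scene",False);e.im=cv2.imread("pics/scene0.png");e.hsv=cv2.cvtColor(e.im,cv2.COLOR_BGR2HSV)
k=e.big(e.mask((100,120,40),(130,255,255),(290,170,340,210)));print("scene0 hub",cv2.boundingRect(k),e.pt([cen(k)],.037),d.pt([cen(k)],.046))
```

```text
[0.4414 0.1086 0.032 ]
scene [[311.7, 185.5], [312.4, 179.9], [312.4, 181.8], [311.8, 186.8]]
wrist [[253.1, 210.9], [253.2, 220.9], [254.1, 218.1], [254.0, 209.5]]
top [[202.9, 238.4], [201.4, 238.8], [201.5, 238.5], [202.9, 238.1]]
scene hub bbox (308, 181, 9, 9) [312.96666666666664, 184.91666666666666]
hub top at scene if z=.046: [[0.4539 0.1121 0.046 ]] centre z .037 [[0.4435 0.112  0.037 ]]
wrist hub bbox (238, 195, 33, 30)
scene0 hub (309, 180, 9, 7) [[0.4375 0.1103 0.037 ]] [[0.4473 0.1115 0.046 ]]
```

Converted, -0.05 m is -0.0667, -0.03 m is -0.04.

```bash
python3 inch.py '[[[0, 0, -0.04, 0, 0], [0, 0, -0.0667, 0, 0], [0, 0, -0.0667, 0, 0], [0, 0, -0.0667, 0, 0]]]'
python3 - <<'E'
from h import *
c=Cam("wrist");a=cv2.resize(c.im[120:260,165:340],None,fx=2.2857,fy=2.2857)
d=Cam("scene");b=cv2.resize(d.im[130:210,262:362],None,fx=4,fy=4)
o=np.zeros((320,800,3),np.uint8);o[:,:400]=a;o[:,400:]=b;cv2.imwrite("pics/g2.png",o)
R,p=tool();print(p)
P=[p,p+[0,0,.02],[.4418,.1093,.046],[.4418,.1093,.028]]
for n in (c,d): print(n.n,n.proj(P).round(1).tolist())
E
```

```text
time: 4.0
position: [0.4415, 0.1087, 0.082]
tool_rot: [-0.01, 3.141, 0.001]
ft_force: [-0.3, 0.9, 0.2]
grip_width: 0.007
grip_force: 0.0
[0.44060261 0.10834842 0.08102575]
wrist [[252.7, 209.3], [252.7, 219.2], [253.7, 197.0], [253.6, 191.3]]
scene [[313.5, 171.3], [314.3, 165.4], [312.4, 181.8], [311.8, 186.8]]
```

View pics/g2.png

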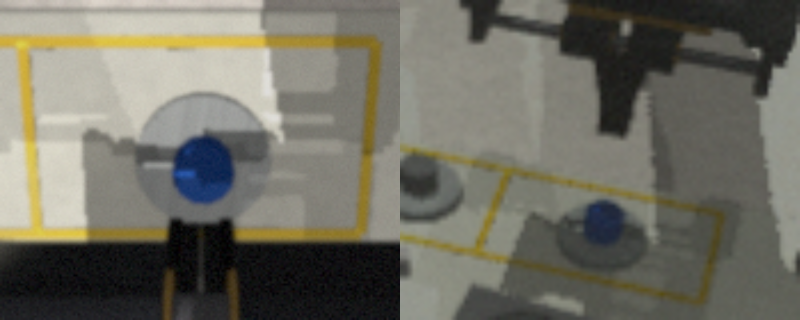

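The scene crop shows the shut fingertips at full-frame (315,164), while the reported TCP projects to row 171. The wrist view agrees that the real tips sit about 15–25 mm above the reported TCP. I'll straddle the hub and go down in small steps, watching the force, until the tips touch the disc.

Converted, 0.066 m is 0.088, 0.001 m is 0.0013.

```bash
python3 inch.py '[[[0, 0.0013, 0, 0, 0.55], [0, 0.0013, 0, 0, 0.55], [0, 0.0013, 0, 0, 0.55], [0, 0.0013, 0.04, 0, 0.55], [0, 0.0013, 0.0733, 0, 0.55], [0, 0.0013, 0.088, 0, 0.55], [0, 0.0013, 0.088, 0, 0.55], [0, 0.0013, 0.088, 0, 0.55]]]' 25
python3 inch.py '[[[0, 0, 0.0013, 0, 0.55], [0, 0, 0.0027, 0, 0.55], [0, 0, 0.0027, 0, 0.55]]]' | egrep 'posi|ft_|width'
python3 inch.py '[[[0, 0, 0.0013, 0, 0.55], [0, 0, 0.0027, 0, 0.55], [0, 0, 0.0027, 0, 0.55]]]' | egrep 'posi|ft_'
python3 inch.py '[[[0, 0, 0.0013, 0, 0.55], [0, 0, 0.0013, 0, 0.55]]]' | egrep 'posi|ft_'
```

```text
time: 4.9
position: [0.442, 0.1097, 0.0167]
tool_rot: [-0.01, 3.141, 0.0]
ft_force: [-0.6, -0.5, -0.2]
grip_width: 0.537
grip_force: 0.0
position: [0.4419, 0.1098, 0.0146]
ft_force: [0.4, 0.6, -0.1]
grip_width: 0.551
position: [0.4414, 0.1096, 0.012]
ft_force: [0.1, 0.1, 0.5]
position: [0.4413, 0.1096, 0.0109]
ft_force: [0.1, -0.5, 0.3]
```

Converted, 0.002 m is 0.0027, 0.001 m is 0.0013.

```bash
for i in 1; do python3 inch.py '[[[0, 0, 0.0013, 0, 0.55], [0, 0, 0.0027, 0, 0.55], [0, 0, 0.0027, 0, 0.55]]]' | egrep 'posi|ft_'
python3 inch.py '[[[0, 0, 0.0013, 0, 0.55], [0, 0, 0.0013, 0, 0.55]]]' | egrep 'posi|ft_'
python3 inch.py '[[[0, 0, 0.0013, 0, 0.55], [0, 0, 0.0013, 0, 0.55]]]' | egrep 'posi|ft_'; done
```

```text
position: [0.4413, 0.1095, 0.0089]
ft_force: [-0.1, 0.1, -0.2]
position: [0.4414, 0.1096, 0.008]
ft_force: [-0.7, -0.6, -0.5]
position: [0.4413, 0.1096, 0.0069]
ft_force: [0.4, -0.8, 0.2]
```

```bash
python3 inch.py '[[[0, 0, 0, 0, 0], [0, 0, 0, 0, 0], [0, 0, 0, 0, 0], [0, 0, 0, 0, 0], [0, 0, 0, 0, 0]]]' 25
```

```text
time: 6.9
position: [0.4415, 0.1096, 0.0071]
tool_rot: [-0.01, 3.141, 0.0]
ft_force: [0.1, -0.2, -0.9]
grip_width: 0.262
grip_force: 25.0
```

Gripped at 25 N. I'll lift and check how the disc sits in the hand.

Converted, -0.05 m is -0.0667, -0.03 m is -0.04.

```bash
python3 inch.py '[[[0, 0, -0.0133, 0, 0], [0, 0, -0.04, 0, 0], [0, 0, -0.0667, 0, 0], [0, 0, -0.0667, 0, 0], [0, 0, -0.0667, 0, 0]]]' 25
python3 - <<'E'
from h import *
c=Cam("wrist");a=cv2.resize(c.im[120:260,165:340],None,fx=2.2857,fy=2.2857)
d=Cam("scene");b=cv2.resize(d.im[130:210,262:362],None,fx=4,fy=4)
o=np.zeros((320,800,3),np.uint8);o[:,:400]=a;o[:,400:]=b;cv2.imwrite("pics/g3.png",o)
R,p=tool();print(p)
t=np.linspace(0,2*np.pi,8,False);e=np.c_[.03*np.cos(t),.03*np.sin(t),0*t]+[p[0],p[1],p[2]+.021]
print("disc top rim expected, wrist",((c.proj(e)-[165,120])*2.2857).round(0).tolist());print("scene",((d.proj(e)-[262,130])*4+[400,0]).round(0).tolist())
E
```

```text
time: 7.4
position: [0.4416, 0.1097, 0.0572]
tool_rot: [-0.01, 3.141, 0.001]
ft_force: [0.0, -0.5, -1.5]
grip_width: 0.266
grip_force: 25.0
[0.44055627 0.10931981 0.0561287 ]
disc top rim expected, wrist [[200.0, 312.0], [265.0, 288.0], [295.0, 228.0], [270.0, 164.0], [201.0, 136.0], [132.0, 163.0], [106.0, 227.0], [135.0, 287.0]]
scene [[597.0, 200.0], [633.0, 198.0], [653.0, 180.0], [646.0, 156.0], [616.0, 142.0], [582.0, 143.0], [561.0, 161.0], [567.0, 184.0]]
```

View pics/g3.png

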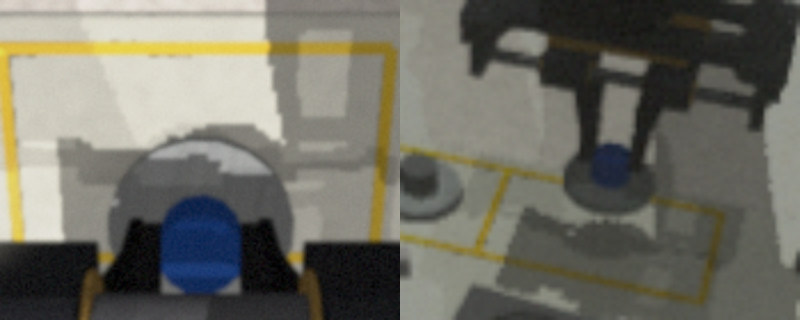

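The disc hangs level and centred. The rim matches the expected projection in both crops: wrist columns 107–293 against 106–295, and scene 563–655 against 561–653. I'll refine the pocket with a circle fit.

Run:
```python
from h import *
c=Cam("top",False);im=cv2.imread("pics/top0.png");g=cv2.cvtColor(im,cv2.COLOR_BGR2GRAY)
c2=cv2.imread("pics/t2.png",0)
x0,y0,s=185,155,6
for G in (g,c2):
    sub=cv2.resize(G[y0:y0+55,x0:x0+62],None,fx=s,fy=s,interpolation=cv2.INTER_CUBIC)
    h=cv2.HoughCircles(cv2.createCLAHE(4,(2,2)).apply(sub),cv2.HOUGH_GRADIENT,1.5,80,param1=60,param2=20,minRadius=85,maxRadius=112)
    if h is not None:
        for u,v,r in h[0][:2]: 
            q=[(u+.5)/s-.5+x0,(v+.5)/s-.5+y0];print(q,r/s,c.pt([q],.032),"r m",r/s*.798/c.K[0,0])
to(.5624,.0881,.0561)
```

```text
[np.float32(204.20833), np.float32(179.70833)] 18.516666 [[0.56668646 0.11109913 0.032     ]] r m 0.03951435850344761
[np.float32(201.45833), np.float32(181.45833)] 18.516666 [[0.56274072 0.11685771 0.032     ]] r m 0.03951435850344761
[np.float32(220.70833), np.float32(183.70833)] 18.241667 [[0.55903567 0.07526254 0.032     ]] r m 0.03892751158235537
shift [-1.217e-01 -2.200e-02 -1.000e-04]
```

Run:
```python
from h import *
from scipy.optimize import least_squares
for n,p0,z0 in (("top","pics/top0.png",.032),("scene","pics/scene0.png",.032)):
    c=Cam(n,False);g=cv2.imread(p0,0);bh=cv2.morphologyEx(g,cv2.MORPH_BLACKHAT,np.ones((5,5))).astype(float)
    v,u=np.mgrid[0:384,0:512];uv=np.c_[u.ravel(),v.ravel()];P=c.pt(uv,z0)[:,:2]
    q=np.array([.5624,.0881])
    for i in range(4):
        r=np.linalg.norm(P-q,axis=1);k=(abs(r-.033)<(.006 if i<2 else .004));w=bh.ravel()[k];w=np.where(w>3,w,0);X=P[k]
        f=least_squares(lambda a:np.sqrt(w)*(np.linalg.norm(X-a[:2],axis=1)-a[2]),[*q,.033],loss="soft_l1",f_scale=.002);q=f.x[:2]
    print(n,f.x,int((w>0).sum()))
```

```text
top [0.5627048  0.08782383 0.03290352] 211
scene [0.56771733 0.08941465 0.0327791 ] 137
```

```bash
python3 inch.py '[[[-0.0533, -0.0093, 0, 0, 0], [-0.1067, -0.02, 0, 0, 0], [-0.1467, -0.0267, 0, 0, 0], [-0.1627, -0.0287, 0, 0, 0], [-0.1627, -0.0287, 0, 0, 0], [-0.1627, -0.0287, 0, 0, 0], [-0.1627, -0.0287, 0.02, 0, 0], [-0.1627, -0.0287, 0.0333, 0, 0], [-0.1627, -0.0287, 0.0373, 0, 0], [-0.1627, -0.0287, 0.0373, 0, 0], [-0.1627, -0.0287, 0.0373, 0, 0]]]'
python3 - <<'E'
from h import *
to(.5626,.088,.0142)
E
```

```text
time: 8.6
position: [0.5636, 0.089, 0.0292]
tool_rot: [-0.01, 3.141, 0.0]
ft_force: [0.1, -0.1, -2.0]
grip_width: 0.264
grip_force: 25.0
shift [ 0.001  -0.0009  0.015 ]
```

Converted, 0.0145 m is 0.0193, -0.001 m is -0.0013.

```bash
python3 inch.py '[[[0.0013, -0.0013, 0.0053, 0, 0], [0.0013, -0.0013, 0.0107, 0, 0], [0.0013, -0.0013, 0.014, 0, 0], [0.0013, -0.0013, 0.0167, 0, 0], [0.0013, -0.0013, 0.018, 0, 0], [0.0013, -0.0013, 0.0193, 0, 0], [0.0013, -0.0013, 0.0193, 0, 0]]]'
python3 - <<'E'
from h import *
R,p=tool();print(p)
c=Cam("wrist");d=Cam("scene")
a=cv2.resize(c.im[110:260,155:342],(400,320));b=cv2.resize(d.im[170:250,262:362],None,fx=4,fy=4)
o=np.hstack([a,b]);cv2.imwrite("pics/p1.png",o)
E
```

```text
time: 9.3
position: [0.5625, 0.0879, 0.0145]
tool_rot: [0.01, -3.141, -0.0]
ft_force: [-0.1, -0.1, -2.2]
grip_width: 0.266
grip_force: 25.0
[0.56254167 0.08786882 0.01445661]
```

View pics/p1.png

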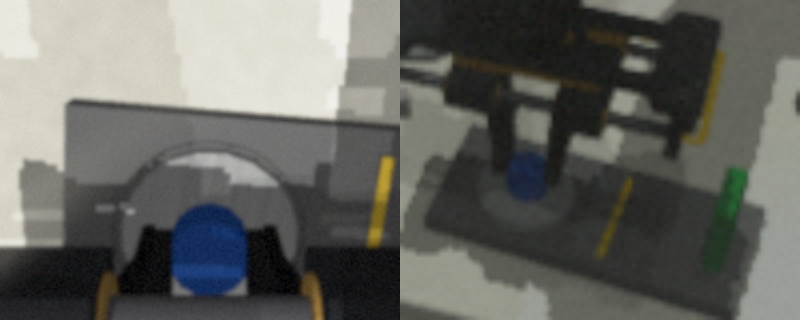

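Wrist crop: the disc sits concentric in the pocket, with an even ring around (210,225). Scene crop: the disc is at (527,185), inside the pocket. I'll lower the last millimetre, release and lift.

Converted, -0.08 m is -0.1067, -0.04 m is -0.0533.

```bash
python3 inch.py '[[[0, 0, 0.0009, 0, 0], [0, 0, 0.0009, 0, 0], [0, 0, 0.0009, 0, 0.35], [0, 0, 0.0009, 0, 0.35], [0, 0, 0.0009, 0, 0.5], [0, 0, 0.0009, 0, 0.55], [0, 0, 0, 0, 0.55], [0, 0, -0.0133, 0, 0.55], [0, 0, -0.0533, 0, 0.55], [0, 0, -0.1067, 0, 0.55], [0, 0, -0.1067, 0, 0.55], [0, 0, -0.1067, 0, 0.55]]]'
python3 - <<'E'
from h import *
to(.5713,.2066,.094,np.pi/2-.0755)
c=Cam("wrist");d=Cam("scene")
a=cv2.resize(c.im[110:260,155:342],(400,320));b=cv2.resize(d.im[170:250,262:362],None,fx=4,fy=4)
cv2.imwrite("pics/p2.png",np.hstack([a,b]))
k=c.big(c.mask((100,120,40),(130,255,255)));print(cv2.boundingRect(k),c.pt([cen(k)],.05))
E
```

```text
time: 10.6
position: [0.5637, 0.0881, 0.0964]
tool_rot: [-0.01, 3.138, 0.002]
ft_force: [-0.4, 0.2, -1.2]
grip_width: 0.552
grip_force: 0.0
shift [-0.0083  0.1184  0.0026]
turn 0.0817
(0, 148, 42, 19) [[ 0.529553   -0.12640393  0.05      ]]
```

View pics/p2.png

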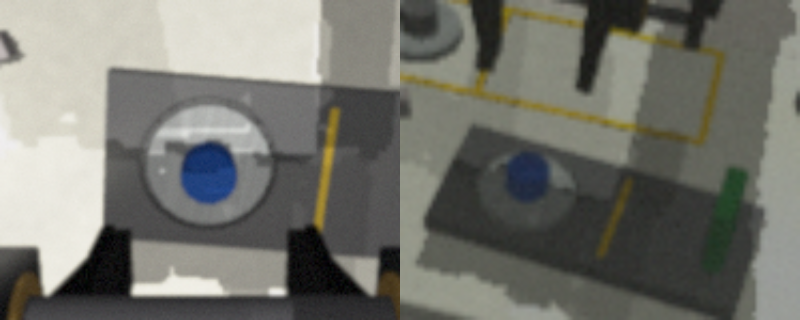

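The disc is seated in the pocket with an even dark ring all round it, at wrist crop (208,160). Next is the grip plate.

Converted, 0.1185 m is 0.158, 0.1 m is 0.1333, 0.082 rad is 0.0522.

```bash
python3 inch.py '[[[-0.0027, 0.04, -0.0133, 0.0127, 0.6], [-0.0053, 0.0867, -0.0133, 0.0318, 0.6], [-0.0107, 0.1333, -0.0133, 0.0509, 0.6], [-0.0107, 0.158, -0.0133, 0.0522, 0.6], [-0.0107, 0.158, -0.0133, 0.0522, 0.6], [-0.0107, 0.158, -0.0133, 0.0522, 0.6], [-0.0107, 0.158, -0.0133, 0.0522, 0.6]]]'
python3 - <<'E'
from h import *
to(.5713,.2066,.035,np.pi/2-.0755)
c=Cam("wrist");k=c.big(c.mask((45,100,30),(90,255,255)));r=cv2.minAreaRect(k);print(r,c.pt(cv2.boxPoints(r),.082)); print(c.proj([[.5713,.2066,.082]]))
E
```

```text
time: 11.4
position: [0.5698, 0.2041, 0.104]
tool_rot: [-0.123, -3.138, 0.002]
ft_force: [-0.2, -0.8, 0.5]
grip_width: 0.602
grip_force: 0.0
shift [-0.0014  0.0027  0.0689]
turn -0.0026
((255.99996948242188, 197.49998474121094), (50.99999237060547, 11.999998092651367), 90.0) [[0.54292086 0.20353596 0.082     ]
 [0.54371956 0.21369884 0.082     ]
 [0.59055146 0.21047256 0.082     ]
 [0.58971145 0.19972088 0.082     ]]
[[256.09790654 203.16068835]]
```

Converted, 0.069 m is 0.092, -0.0014 m is -0.0019.

```bash
python3 inch.py '[[[-0.0019, 0.0033, 0.0267, 0, 0.6], [-0.0019, 0.0033, 0.06, 0, 0.6], [-0.0019, 0.0033, 0.0827, 0, 0.6], [-0.0019, 0.0033, 0.092, 0, 0.6], [-0.0019, 0.0033, 0.092, 0, 0.6], [-0.0019, 0.0033, 0.092, 0, 0], [-0.0019, 0.0033, 0.092, 0, 0], [-0.0019, 0.0033, 0.092, 0, 0], [-0.0019, 0.0033, 0.092, 0, 0], [-0.0019, 0.0033, 0.092, 0, 0], [-0.0019, 0.0033, 0.092, 0, 0], [-0.0019, 0.0033, 0.092, 0, 0], [-0.0019, 0.0033, 0.092, 0, 0]]]' 20
python3 - <<'E'
from h import *
to(.571,.186,.035,np.pi/2+.0064)
E
```

```text
time: 12.75
position: [0.5715, 0.2083, 0.0357]
tool_rot: [0.119, 3.139, -0.001]
ft_force: [-0.5, -1.8, 2.8]
grip_width: 0.137
grip_force: 20.0
shift [-0.0012 -0.0223  0.0007]
turn -0.0824
```

The rows are not in the units I measure in: shifts go in shares of 0.75 m and turns go in shares of pi/2 rad. I convert before sending: -0.082 rad is -0.0522.

```bash
python3 inch.py '[[[0, 0, 0, -0.0127, 0], [0, 0, 0, -0.0255, 0], [0, 0, 0, -0.0382, 0], [0, 0, 0, -0.0522, 0], [0, 0, 0, -0.0522, 0], [0, 0, 0, -0.0522, 0]]]' 30
python3 - <<'E'
from h import *
np.set_printoptions(precision=4,suppress=True)
R,p=tool();print(p)
c=Cam("top");cv2.imwrite("pics/t3.png",c.im)
# carrier edges: nose line and side line near nose by Otsu on the free part
g=cv2.cvtColor(c.im,cv2.COLOR_BGR2GRAY);x0,y0=190,148;sub=g[y0:212,x0:255]
t,m=cv2.threshold(sub,0,255,cv2.THRESH_BINARY_INV+cv2.THRESH_OTSU)
m=cv2.morphologyEx(m,cv2.MORPH_CLOSE,np.ones((5,5)))
k=max(cv2.findContours(m,cv2.RETR_EXTERNAL,cv2.CHAIN_APPROX_NONE)[0],key=cv2.contourArea)[:,0]+[x0,y0]
P=c.pt(k,.032)
nose=P[P[:,1]<P[:,1].min()+.006];print("nose y",nose[:,1].mean(),"x range",nose[:,0].min(),nose[:,0].max())
for s in (1,-1):
    L=[ (P[i][:2]) for y in np.arange(.05,.12,.004) for i in [max((j for j in range(len(P)) if abs(P[j,1]-y)<.003),key=lambda j:s*P[j,0])]]
    L=np.array(L);f=np.polyfit(L[:,1],L[:,0],1);print("side",s,"slope",f[0],"x at .08",np.polyval(f,.08))
to(.5719,.03,.035,np.pi/2+.0064)
E
```

```text
time: 13.35
position: [0.5712, 0.2093, 0.0357]
tool_rot: [0.01, -3.141, -0.001]
ft_force: [-2.7, 0.4, 4.8]
grip_width: 0.133
grip_force: 30.0
[0.5712 0.2093 0.0357]
nose y 0.04021416488401882 x range 0.5291760346169145 0.6114428403907738
side 1 slope 0.01769071089321672 x at .08 0.6115224417238415
side -1 slope -0.047899521587500465 x at .08 0.5289787977720773
shift [ 0.0005 -0.1793  0.0006]
turn 0.0002
```

Converted, -0.08 m is -0.1067, -0.04 m is -0.0533.

```bash
python3 inch.py '[[[0, -0.0133, 0, 0, 0], [0, -0.0333, 0, 0, 0], [0, -0.0533, 0, 0, 0], [0, -0.0733, 0, 0, 0], [0, -0.0933, 0, 0, 0], [0, -0.1067, 0, 0, 0], [0, -0.1067, 0, 0, 0], [0, -0.1067, 0, 0, 0]]]' 30
python3 - <<'E'
from h import *
to(.5719,.035,.0355,np.pi/2+.0064)
E
```

```text
time: 14.2
position: [0.5723, 0.1252, 0.0357]
tool_rot: [-0.006, 3.142, -0.006]
ft_force: [-0.3, -4.9, 4.8]
grip_width: 0.131
grip_force: 30.0
shift [ 0.0007 -0.0902  0.0005]
turn -0.0025
```

Converted, -0.04 m is -0.0533, -0.02 m is -0.0267.

```bash
python3 inch.py '[[[0.0004, -0.0133, 0, 0, 0], [0.0007, -0.0267, 0, 0, 0], [0.0007, -0.04, 0, 0, 0], [0.0007, -0.0533, 0, 0, 0]]]' 30 | egrep 'posi|ft|rot'; python3 inch.py '[[[0, -0.0133, 0, 0, 0], [0, -0.0267, 0, 0, 0], [0, -0.04, 0, 0, 0], [0, -0.0533, 0, 0, 0], [0, -0.0613, 0, 0, 0], [0, -0.0613, 0, 0, 0], [0, -0.0613, 0, 0, 0]]]' 30
python3 - <<'E'
from h import *
to(.5719,.024,.0355,np.pi/2+.0064)
E
```

```text
position: [0.5717, 0.0891, 0.0357]
tool_rot: [-0.011, 3.141, 0.002]
ft_force: [-0.6, 4.2, 4.9]
time: 15.3
position: [0.572, 0.0402, 0.0357]
tool_rot: [-0.008, 3.142, -0.004]
ft_force: [-0.1, -0.7, 5.7]
grip_width: 0.133
grip_force: 30.0
shift [ 0.0002 -0.0162  0.0002]
turn -0.0016
```

Converted, -0.014 m is -0.0187, -0.012 m is -0.016.

```bash
python3 inch.py '[[[0, -0.0053, 0, 0, 0], [0, -0.0107, 0, 0, 0], [0, -0.016, 0, 0, 0], [0, -0.0187, 0, 0, 0], [0, -0.0187, 0, 0, 0]]]' 30 | egrep 'posi|ft|rot'; python3 inch.py '[[[0, -0.0013, 0, 0, 0], [0, -0.0027, 0, 0, 0], [0, -0.004, 0, 0, 0], [0, -0.004, 0, 0, 0]]]' | egrep 'posi|ft';python3 inch.py '[[[0, -0.0013, 0, 0, 0], [0, -0.0027, 0, 0, 0], [0, -0.0027, 0, 0, 0]]]' | egrep 'posi|ft'
```

```text
position: [0.5721, 0.0285, 0.0357]
tool_rot: [-0.01, 3.141, -0.0]
ft_force: [0.6, 3.5, 6.7]
position: [0.5722, 0.0262, 0.0357]
ft_force: [0.3, 3.1, 5.9]
position: [0.5722, 0.0242, 0.0357]
ft_force: [0.2, 4.4, 5.0]
```

Converted, -0.002 m is -0.0027, -0.001 m is -0.0013.

```bash
python3 inch.py '[[[0, -0.0013, 0, 0, 0], [0, -0.0027, 0, 0, 0], [0, -0.0027, 0, 0, 0]]]' | egrep 'posi|ft'; python3 inch.py '[[[0, -0.0013, 0, 0, 0], [0, -0.002, 0, 0, 0], [0, -0.002, 0, 0, 0]]]' | egrep 'posi|ft';python3 inch.py '[[[0, -0.0013, 0, 0, 0], [0, -0.0013, 0, 0, 0]]]' | egrep 'posi|ft'
```

```text
position: [0.5722, 0.0222, 0.0357]
ft_force: [0.8, 4.5, 5.6]
position: [0.5722, 0.0208, 0.0357]
ft_force: [-0.2, 4.9, 5.9]
position: [0.5722, 0.0198, 0.0357]
ft_force: [-0.5, 4.8, 5.5]
```

Converted, -0.001 m is -0.0013, -0.0005 m is -0.0007.

```bash
python3 inch.py '[[[0, -0.0007, 0, 0, 0], [0, -0.0013, 0, 0, 0], [0, -0.0013, 0, 0, 0]]]' | egrep 'posi|ft'; python3 inch.py '[[[0, -0.0007, 0, 0, 0], [0, -0.0013, 0, 0, 0], [0, -0.0013, 0, 0, 0]]]' | egrep 'posi|ft';python3 inch.py '[[[0, -0.0007, 0, 0, 0], [0, -0.0013, 0, 0, 0], [0, -0.0013, 0, 0, 0]]]' | egrep 'posi|ft'
```

```text
position: [0.5722, 0.0188, 0.0357]
ft_force: [1.2, 4.5, 5.1]
position: [0.5722, 0.0179, 0.0357]
ft_force: [-0.2, 5.0, 5.7]
position: [0.5722, 0.0173, 0.0357]
ft_force: [-0.3, 4.6, 5.0]
```

Converted, -0.001 m is -0.0013, -0.0005 m is -0.0007.

```bash
for i in 1; do python3 inch.py '[[[0, -0.0007, 0, 0, 0], [0, -0.0013, 0, 0, 0], [0, -0.0013, 0, 0, 0]]]' | egrep 'posi|ft'; python3 inch.py '[[[0, -0.0007, 0, 0, 0], [0, -0.0007, 0, 0, 0]]]' | egrep 'posi|ft';done
```

```text
position: [0.5722, 0.0174, 0.0357]
ft_force: [0.0, 8.1, 5.2]
position: [0.5722, 0.0174, 0.0357]
ft_force: [-0.4, 8.2, 5.7]
```

Contact: the TCP stalled at y = 0.0174, against 0.018 from vision, and the force rose gently to 8 N. Now I release and rise.

Converted, 0.2 m is 0.2667, 0.16 m is 0.2133.

```bash
python3 inch.py '[[[0, 0.0007, 0, 0, 0], [0, 0.0007, 0, 0, 0.3], [0, 0.0007, 0, 0, 0.4], [0, 0.0007, 0, 0, 0.45], [0, 0.0007, 0, 0, 0.45], [0, 0.0007, -0.0133, 0, 0.45], [0, 0.0007, -0.0533, 0, 0.45], [0, 0.0007, -0.1067, 0, 0.45], [0, 0.04, -0.16, 0, 0.45], [0, 0.1067, -0.2, 0, 0.45], [0.0533, 0.16, -0.2, 0, 0.45], [0.1067, 0.2133, -0.2, 0, 0.45], [0.1333, 0.2667, -0.2, 0, 0.45], [0.1333, 0.2667, -0.2, 0, 0.45], [0.1333, 0.2667, -0.2, 0, 0.45], [0.1333, 0.2667, -0.2, 0, 0.45], [0.1333, 0.2667, -0.2, 0, 0.45]]]'
python3 - <<'E'
from h import *
t=Cam("top");s=Cam("scene")
a=cv2.resize(t.im[135:275,190:400],(480,320));b=cv2.resize(s.im[130:250,160:280],(320,320))
cv2.imwrite("pics/end.png",np.hstack([a,b]))
g=t.big(t.mask((45,100,30),(90,255,255)));r=cv2.minAreaRect(g);print("grip",t.pt([r[0]],.082),r)
E
```

```text
time: 20.4
position: [0.4723, 0.2118, 0.1857]
tool_rot: [-0.004, 3.141, -0.001]
ft_force: [-0.5, -0.4, -0.4]
grip_width: 0.451
grip_force: 0.0
grip [[0.57211799 0.01787365 0.082     ]] ((246.5, 175.5), (19.0, 5.0), 90.0)
```

View pics/end.png

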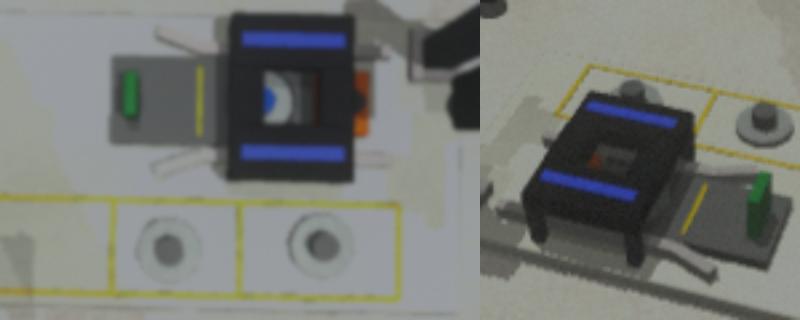

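The carrier sits straight between the rails and under the hood, with the disc visible in the window at (278,97). The nose is at the orange stop and the grey discs are undisturbed. Handing in.

```bash
python3 -c "
from bench import ctrl, imaging, readout, close_job
print(close_job())"
```

```text
the job is handed in; nothing more can be done
None
```

The blue-hubbed disc is in the carrier's pocket, and the carrier was slid in against the orange stop with about 8 N of wrist force, released, and the job handed in at about 20 s of the 56; no verdict was shown.

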